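Stand up the power meter beside the light source

TASK

The optical power meter has been left lying on its face after a battery change. Snap the folding stand on its back fully open, then set the meter up on the bench leaning on its stand, beside the light source that is already standing: in line with it, facing the same way, with about a hand's width between the two. Leave the light source and the other things on the bench where they are.

Things in the scene. Friction and masses are not known exactly. Their poses are not given: they have to be found in the camera images.
- meter: Power meter: dark case in a black rubber boot, a block 140 long x 62 wide x 34 thick, 0.4 to 0.5 kg, evenly weighted, can stand on its flat bottom end. A fibre port (12 long) sticks out of the top end. Starts screen down, top end roughly away from the robot. Origin: centre of the face, on the bench at the start. x: to the top end (at +70; bottom end -70), y: across, z: out of the back (at 34).
- meter_stand (a joint): Folding stand on the meter's back: 0 = folded flat, 0.80 rad = fully open on its stop. An over-centre spring in the hinge pulls it to the nearer end: past 0.40 it snaps on by itself and stays. At the foot this takes 1.2 N at either end, nearly none in the middle.
- stand_hinge (a point): Middle of the stand's hinge, fixed on the meter at x = 35, y = 0, z = 40 of its frame (6 above the back, 105 from the bottom end). The hinge line runs along the meter's y. Its cheeks and spring housing stand up to 12 above the back from x = 27 to 67, 48 wide at most; the case's sides are plain.
- stand_foot (a point): Middle of the stand's rubber foot bar, 12 diameter, 34 long across the meter, 85 from the hinge, on two rails 28 wide overall. Folded it lies on the back (x = -50, z = 40 of the meter), its ends free to be pinched from above; it opens away from the back, towards the top end. Open: x = -24, z = 101. Meter leaning on it: 6 above the bench, 81 behind the heel.
- meter_heel (a point): Middle of the lower back edge of the meter's case (x = -70, z = 34 of its frame). The meter rests on this edge when it leans back on its stand; its x axis is then 30 degrees from upright, its z axis points backwards and 30 degrees below level.
- source: Light source: a case and stand like the meter's but with two ports on top, 0.4 kg, loose, already standing, leaning back 30 degrees, 143 tall, 62 wide. Origin: on the bench at the middle of its lower back edge. x: level, straight behind it (its screen faces -x, roughly to the robot); z: up. Its case reaches from x = -30 to +70, the foot of its stand to x = +87.
- cassette: Flat grey cleaning cassette for fibre ends, 75 x 140 x 34, lying at the side. Bystander. Origin: centre of its underside.
- dispenser: Small round white alcohol dispenser with a steel pump top, 56 diameter, 108 tall, at the side. Bystander. Origin: centre of its underside.
- screwdriver: Black-handled screwdriver, 170 long, handle 26 diameter, lying at the far side. Bystander. Origin: under its middle.
Things that resemble listed ones, but are neither listed nor needed, are in the scene too. What is shaped like the source but purple is not meant. What is shaped like the meter but blue or purple is not meant.

How it is judged:
By the outcome, as a careful person would: the job done as asked, in the order asked, and still so for the second after the job is handed in, with the robot touching nothing.
It also fails if it takes over 72 s, if anything falls off the work surface, if the arm or the gripper's body presses on something with over 40 N, if the wrist force passes 120 N, or if a joint passes its speed limit or range.

ROBOT

A 6-joint arm with a two-finger parallel gripper is mounted at the origin on the work surface. World frame = base frame: x ahead of the robot, y to its left, z up, the work surface at z = 0. Lengths are in m, angles in degrees, forces in N, time in s.
With the tool pointing down it reaches from about 0.4 to 0.825 m from the base axis. Payload 7 kg.
Tool frame: the origin (TCP) lies at the very end of the fingers, on their centre line; the grasp point (between the pads) lies 19 mm behind it; z points along the fingers, y is the line along which they close (so a half turn about z gives the same grasp; the last joint's range is limited). The gripper opens to 88 mm and grips with 3 to 60 N. Pads are 19 mm wide; open, the fingers measure 130 mm over their backs; the gripper's body (78 mm by 193 mm) begins 47 mm behind the grasp point.
Start: joints at [-51.79, 20.546, 0.682, 0, -70.136, -16.507], TCP at [0.25, -0.627, 0.227] pointing down, gripper open.
Joint ranges: [-176.03, 176.03], [-82.01, 121.73], [-58.28, 71.71], [-173.87, 95.51], [-174.79, -0.11], [-173.66, 173.66]. Speed limits (degrees/s): [136.94, 136.94, 172.46, 180, 180, 180].

INTERFACE

Orientations are given as [roll, pitch, yaw] about the fixed x, y, z axes, in that order (R = Rz(yaw) Ry(pitch) Rx(roll)).
In Python, from plant import ctrl, cams, workorder gives the robot as it stands.
- The arm moves only by the tool play_rows, never from a script. Its argument "motion" is a list of rows, each an object of numbers: "x", "y", "z": the shift along the tool's x, y, z normalised to -1 to 1, where 1 is 0.025 m; "rx", "ry", "rz": the turn, a rotation vector about the tool's x, y, z normalised to -1 to 1, where 1 is 4 degrees. A call has 1 to 20 rows; each row shifts and turns the commanded pose from where the row before left it, along the tool's axes as they then stand; what a row does not reach is not made up. A row lasts 1/8 s, in which the tool goes at most 62.5 mm and 10.7 degrees, less where a joint would pass 70% of its speed; a pose out of reach is approached as far as the arm can. A call with a number of a shift or a turn outside -1 to 1 is refused whole. A call with a gripper value outside its range is refused whole. "fingers" is the opening, from -1 (shut) to 1 (fully open), set as the call begins (left out, the last holds). The fingers move at their own pace and stop on an object; the grip force is fixed at half the most. Time passes only in rows, so rows that do not move let the fingers close. It gives the time, the measured TCP pose, the force, the opening and the grip force at its end, in the units of the state.
- ctrl.get_obs(): the state, without advancing time (a new reading comes with each control period).
- cams.snapshot(name): name is "scene" or "side" or "wrist"; returns the picture (400x640x3 uint8, blue, green, red); there is no depth.
- cams.get_calibration(name): a dict with "vertical_fov" (degrees; the focal length in pixels is half the picture's height over the tangent of half this angle, whatever the lens; pixels are square), "cx", "cy" (the principal point, pixels), "position" and "rotation" of the camera in the world. Camera axes: x right, y up, looking along -z (the intrinsics and any distortion apply to the point x, -y, -z); pixel columns grow to the right and rows downward; lengths in m; the calibration is good to about 2 mm. The wrist camera is an equidistant fisheye: a pixel r from the principal point sees the ray r / f radians off the axis. A picture is of the moment at which its call begins: read the wrist's pose just before it. get_calibration takes no time and is no camera call; for the wrist camera it gives the pose at the moment of the call.
- workorder.close_job(): hands the job in; it is judged then, once.
The state is a dict: "clock": time; "joint_pos": joint angles; "qvel": joint speeds; "tau": joint torques, N m; "tool_pos": TCP position; "orientation": TCP orientation; "force": force on the tool from outside, world axes, zero at the start; "moment": the same for the moment, N m; "opening": finger opening in m; "gripper_force": force on a finger pad.
Only numpy, scipy, OpenCV 4.12 (cv2) and the standard library are available. Lean on these libraries where they do the work, as an engineer would, in place of code of your own. Each camera call takes 0.05 s, during which the arm holds its last target. There are 200 camera calls.

## Working session

There is one attempt and no reset: what is moved stays moved. The work goes in short steps, Python scripts to look and compute and a tool call to move; the robot and the scene stay as the last step left them, time stands still between calls to the robot, and variables do not carry over. Pictures are saved under pics/ and viewed, at most 10 in all, crops included, and the job is handed in when it is done.

Besides the shell and the picture viewer there is one more tool, called after ">>>" as name(argument=value, ...), one argument or row to a line, values as JSON. play_rows: Moves the arm, as the interface text tells. Its arguments: {"type":"object","properties":{"motion":{"type":"array"},"fingers":{"type":"number"}},"required":["motion"]}

```bash
ls; mkdir -p pics; python3 - <<'E'
from plant import ctrl,cams,workorder
import cv2,numpy as np
o=ctrl.get_obs();print({k:np.round(v,3).tolist() for k,v in o.items()})
ims=[]
for n in("scene","side","wrist"):
    c=cams.get_calibration(n);print(n,c)
    im=cams.snapshot(n);cv2.imwrite(f"pics/{n}0.png",im);ims.append(im)
E
```

```text
pics
{'clock': 0.0, 'joint_pos': [-51.79, 20.59, 0.634, -0.02, -70.136, -16.508], 'qvel': [0.051, 0.026, -0.052, 0.08, 0.109, 0.04], 'tau': [0.001, -58.271, 29.307, 6.997, 0.007, -0.0], 'tool_pos': [0.249, -0.627, 0.226], 'orientation': [179.907, -0.008, -158.304], 'force': [-0.605, -0.267, 0.25], 'moment': [-0.004, 0.012, 0.05], 'gripper_force': 0.0, 'opening': 0.088}
scene {'vertical_fov': 57.1366740347107, 'cx': 315.70630201790794, 'cy': 204.006151598427, 'position': array([1.14583972, 0.34505705, 0.61984601]), 'rotation': array([ 49.23003364,   0.66575577, 122.58387667])}
side {'vertical_fov': 55.89417865105019, 'cx': 323.34175289131264, 'cy': 199.37901335324628, 'position': array([ 0.57052689, -0.78212423,  0.56063522]), 'rotation': array([58.50255333, -0.4066175 , -1.65210297])}
wrist {'vertical_fov': 65.70646984690485, 'cx': 315.40043408116964, 'cy': 198.9034982141374, 'position': array([ 0.18734293, -0.65128866,  0.38335414]), 'rotation': array([-14.30525732,  -0.12613581, 111.71370087])}
```

View pics/scene0.png

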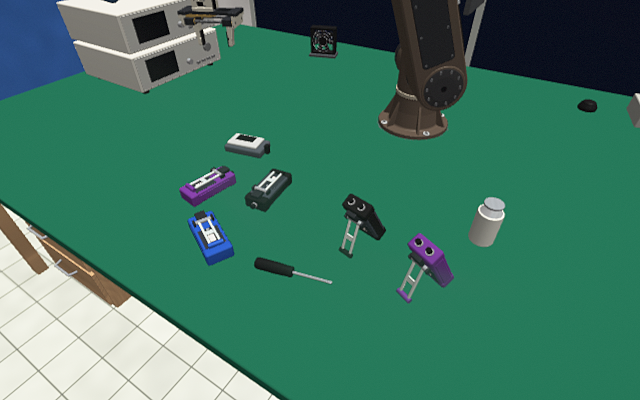

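View pics/side0.png

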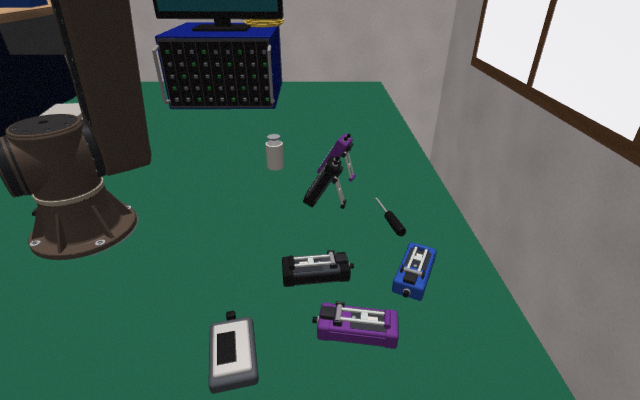

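Candidates for the meter:
- The dark one, at scene (268,190) / side (316,267).
- Purple, at scene (208,185), and blue, at scene (211,237). Both colours are excluded.
- The grey-white one at scene (247,145) is the cassette.

Candidates for the source are the black one at scene (360,222) / side (323,183), and a purple one at scene (428,262), which is excluded. I'll confirm the choices in an enlarged crop.

```bash
cat > h.py <<'E'
import numpy as np,cv2
from scipy.spatial.transform import Rotation as R
from scipy.optimize import least_squares
from plant import ctrl,cams,workorder
def ray(c,uv):
    f=200/np.tan(np.radians(c['vertical_fov']/2)); d=np.array([(uv[0]-c['cx'])/f,(uv[1]-c['cy'])/f])
    if c.get('fish'):
        t=np.hypot(*d); v=np.array([d[0]/t*np.sin(t),d[1]/t*np.sin(t),np.cos(t)])
    else: v=np.array([d[0],d[1],1.]); 
    v=R.from_euler('xyz',c['rotation'],degrees=True).apply([v[0],-v[1],-v[2]])
    return np.array(c['position']),v/np.linalg.norm(v)
def tri(*rs):
    A=sum(np.eye(3)-np.outer(d,d) for _,d in rs); b=sum((np.eye(3)-np.outer(d,d))@p for p,d in rs)
    x=np.linalg.solve(A,b); return x,[float(np.linalg.norm(np.cross(x-p,d))) for p,d in rs]
def plane(r,z): p,d=r; return p+d*(z-p[2])/d[2]
def proj(c,P):
    f=200/np.tan(np.radians(c['vertical_fov']/2))
    v=R.from_euler('xyz',c['rotation'],degrees=True).inv().apply(np.atleast_2d(P)-c['position'])
    v=v*[1,-1,-1]
    if c.get('fish'):
        r=np.hypot(v[:,0],v[:,1]); t=np.arctan2(r,v[:,2]); q=v[:,:2]/r[:,None]*t[:,None]
    else: q=v[:,:2]/v[:,2:]
    return q*f+[c['cx'],c['cy']]
E
python3 - <<'E'
from h import *
a=cv2.imread('pics/scene0.png')[150:270,235:395];b=cv2.imread('pics/side0.png')[125:295,275:375]
A=cv2.resize(a,None,fx=3,fy=3,interpolation=cv2.INTER_CUBIC);B=cv2.resize(b,None,fx=3,fy=3,interpolation=cv2.INTER_CUBIC)
o=np.zeros((510,780,3),np.uint8);o[:360,:480]=A;o[:510,480:780]=B
cv2.imwrite('pics/crop1.png',np.clip(o*1.6,0,255).astype(np.uint8))
for n,p,q in(("meter",(268,185),(316,262)),("src top",(355,200),(340,165))):
    print(n,tri(ray(cams.get_calibration('scene'),p),ray(cams.get_calibration('side'),q)))
E
```

```text
meter (array([ 0.57681485, -0.17403641,  0.03288462]), [0.0005811709646319532, 0.0005811709646321109])
src top (array([0.63457266, 0.0976778 , 0.13349127]), [0.010293336044823173, 0.010293336044822996])
```

View pics/crop1.png

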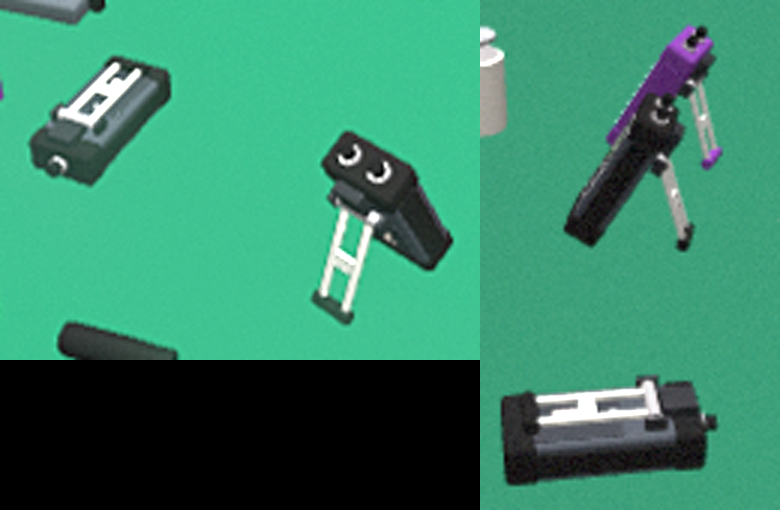

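The crop confirms it. The dark meter in its black boot lies with the white stand folded and its port pointing away (side 316,267). The black two-port source stands in front of the purple one. Next I'll move the wrist camera over the meter.

```bash
cat >> h.py <<'E'
def pose():
    o=ctrl.get_obs(); return np.array(o['tool_pos']),R.from_euler('xyz',o['orientation'],degrees=True)
def rows(p1,r1,n=None,p0=None,r0=None):
    "n equal rows (units of the interface) from the present pose to p1,r1"
    if p0 is None: p0,r0=pose()
    t=r0.inv().apply(np.array(p1)-p0); w=(r0.inv()*r1).as_rotvec()
    n0=n or 1
    while True:
        Rw=R.from_rotvec(w/n0); M=sum((Rw**k).as_matrix() if k else np.eye(3) for k in range(n0))
        p=np.linalg.solve(M,t)/.025; q=np.degrees(w/n0)/4
        if n or max(abs(np.r_[p,q]))<=1: break
        n0+=1
    print(n0,'rows  xyz',np.round(p,3),' r',np.round(q,3))
E
python3 - <<'E'
from h import *
rows([.575,-.175,.27],R.from_euler('xyz',[180,0,180],degrees=True))
E
```

```text
17 rows  xyz [-0.968  0.895 -0.103]  r [ 0.001 -0.     0.319]
```

>>> play_rows(
  motion=[
    {"x":-0.968,"y":0.895,"z":-0.103,"rz":0.319},
    {"x":-0.968,"y":0.895,"z":-0.103,"rz":0.319},
    {"x":-0.968,"y":0.895,"z":-0.103,"rz":0.319},
    {"x":-0.968,"y":0.895,"z":-0.103,"rz":0.319},
    {"x":-0.968,"y":0.895,"z":-0.103,"rz":0.319},
    {"x":-0.968,"y":0.895,"z":-0.103,"rz":0.319},
    {"x":-0.968,"y":0.895,"z":-0.103,"rz":0.319},
    {"x":-0.968,"y":0.895,"z":-0.103,"rz":0.319},
    {"x":-0.968,"y":0.895,"z":-0.103,"rz":0.319},
    {"x":-0.968,"y":0.895,"z":-0.103,"rz":0.319},
    {"x":-0.968,"y":0.895,"z":-0.103,"rz":0.319},
    {"x":-0.968,"y":0.895,"z":-0.103,"rz":0.319},
    {"x":-0.968,"y":0.895,"z":-0.103,"rz":0.319},
    {"x":-0.968,"y":0.895,"z":-0.103,"rz":0.319},
    {"x":-0.968,"y":0.895,"z":-0.103,"rz":0.319},
    {"x":-0.968,"y":0.895,"z":-0.103,"rz":0.319},
    {"x":-0.968,"y":0.895,"z":-0.103,"rz":0.319},
    {},
  ],
)

```text
$.motion[0]: bad value
```

```bash
python3 - <<'E'
from h import *
import json
o=ctrl.get_obs();print({k:np.round(o[k],3).tolist() for k in('clock','joint_pos','tool_pos','orientation')})
c=cams.get_calibration('wrist');im=cams.snapshot('wrist');cv2.imwrite('pics/w1.png',im)
c={k:np.array(v).tolist() for k,v in c.items()};c['fish']=1;json.dump(c,open('w1.json','w'));print(c)
cv2.imwrite('pics/w1v.png',np.clip(cv2.resize(im,(800,500),interpolation=cv2.INTER_CUBIC)*1.5,0,255).astype(np.uint8))
E
```

```text
{'clock': 0.15, 'joint_pos': [-51.789, 20.581, 0.646, -0.014, -70.136, -16.505], 'tool_pos': [0.249, -0.627, 0.226], 'orientation': [179.928, -0.008, -158.299]}
{'vertical_fov': 65.70646984690485, 'cx': 315.40043408116964, 'cy': 198.9034982141374, 'position': [0.18735416144944375, -0.6513235241049949, 0.38347600879385463], 'rotation': [-14.305642279560319, -0.11352211556031562, 111.71486345692425], 'fish': 1}
```

View pics/w1v.png

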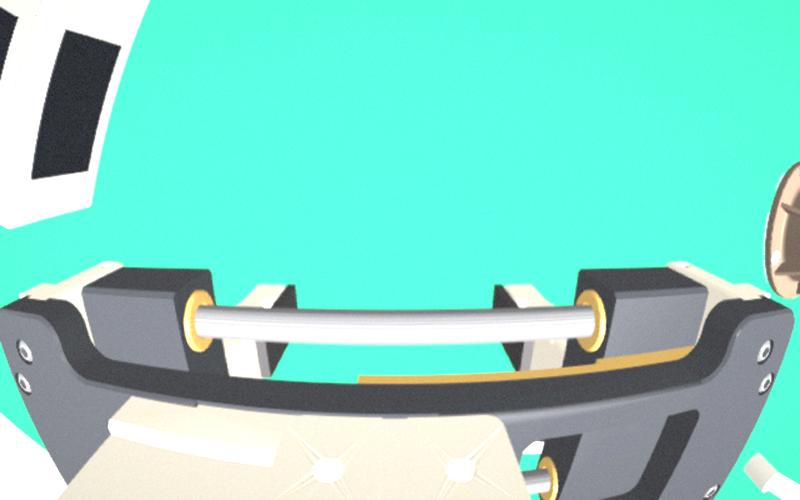

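```bash
python3 - <<'E'
from h import *
rows([.70,-.06,.29],R.from_euler('xyz',[180,0,180],degrees=True))
E
```

```text
23 rows  xyz [-0.968  0.818 -0.111]  r [ 0.001 -0.     0.236]
```

>>> play_rows(
  motion=[
    {"x":0,"y":0,"z":-0.5,"rx":0,"ry":0,"rz":0},
  ],
)

```text
clock: 0.32
tool_pos: [0.2493, -0.6265, 0.2382]
orientation: [179.8, -0.0, -158.3]
force: [0.4, 0.3, 0.1]
opening: 0.0874
gripper_force: 0.0
```

>>> play_rows(
  motion=[
    {"x":-0.968,"y":0.818,"z":-0.09,"rx":0,"ry":0,"rz":0.236},
    {"x":-0.968,"y":0.818,"z":-0.09,"rx":0,"ry":0,"rz":0.236},
    {"x":-0.968,"y":0.818,"z":-0.09,"rx":0,"ry":0,"rz":0.236},
    {"x":-0.968,"y":0.818,"z":-0.09,"rx":0,"ry":0,"rz":0.236},
    {"x":-0.968,"y":0.818,"z":-0.09,"rx":0,"ry":0,"rz":0.236},
    {"x":-0.968,"y":0.818,"z":-0.09,"rx":0,"ry":0,"rz":0.236},
    {"x":-0.968,"y":0.818,"z":-0.09,"rx":0,"ry":0,"rz":0.236},
    {"x":-0.968,"y":0.818,"z":-0.09,"rx":0,"ry":0,"rz":0.236},
    {"x":-0.968,"y":0.818,"z":-0.09,"rx":0,"ry":0,"rz":0.236},
    {"x":-0.968,"y":0.818,"z":-0.09,"rx":0,"ry":0,"rz":0.236},
    {"x":-0.968,"y":0.818,"z":-0.09,"rx":0,"ry":0,"rz":0.236},
    {"x":-0.968,"y":0.818,"z":-0.09,"rx":0,"ry":0,"rz":0.236},
    {"x":-0.968,"y":0.818,"z":-0.09,"rx":0,"ry":0,"rz":0.236},
    {"x":-0.968,"y":0.818,"z":-0.09,"rx":0,"ry":0,"rz":0.236},
    {"x":-0.968,"y":0.818,"z":-0.09,"rx":0,"ry":0,"rz":0.236},
    {"x":-0.968,"y":0.818,"z":-0.09,"rx":0,"ry":0,"rz":0.236},
    {"x":-0.968,"y":0.818,"z":-0.09,"rx":0,"ry":0,"rz":0.236},
    {"x":-0.968,"y":0.818,"z":-0.09,"rx":0,"ry":0,"rz":0.236},
    {"x":-0.968,"y":0.818,"z":-0.09,"rx":0,"ry":0,"rz":0.236},
    {"x":-0.968,"y":0.818,"z":-0.09,"rx":0,"ry":0,"rz":0.236},
  ],
)

```text
clock: 2.82
tool_pos: [0.6306, -0.123, 0.2853]
orientation: [-180.0, 0.1, -177.2]
force: [-0.2, -0.5, 0.6]
opening: 0.0874
gripper_force: 0.0
```

>>> play_rows(
  motion=[
    {"x":-0.968,"y":0.818,"z":-0.09,"rx":0,"ry":0,"rz":0.236},
    {"x":-0.968,"y":0.818,"z":-0.09,"rx":0,"ry":0,"rz":0.236},
    {"x":-0.968,"y":0.818,"z":-0.09,"rx":0,"ry":0,"rz":0.236},
    {"x":0,"y":0,"z":0,"rx":0,"ry":0,"rz":0},
  ],
)

```text
clock: 3.32
tool_pos: [0.7016, -0.0586, 0.2908]
orientation: [-180.0, -0.0, -179.9]
force: [0.3, 0.1, -1.0]
opening: 0.0872
gripper_force: 0.0
```

```bash
python3 - <<'E'
from h import *
import json
o=ctrl.get_obs();print({k:np.round(o[k],3).tolist() for k in('clock','joint_pos','tool_pos','orientation')})
c=cams.get_calibration('wrist');im=cams.snapshot('wrist');cv2.imwrite('pics/w1.png',im)
c={k:np.array(v).tolist() for k,v in c.items()};c['fish']=1;json.dump(c,open('w1.json','w'));print(c)
cv2.imwrite('pics/w1v.png',np.clip(cv2.resize(im,(800,500),interpolation=cv2.INTER_CUBIC)*1.5,0,255).astype(np.uint8))
E
```

```text
{'clock': 3.325, 'joint_pos': [11.035, 21.699, 10.637, 0.003, -78.94, -100.959], 'tool_pos': [0.702, -0.059, 0.291], 'orientation': [-179.997, -0.001, -179.924]}
{'vertical_fov': 65.70646984690485, 'cx': 315.40043408116964, 'cy': 198.9034982141374, 'position': [0.6347282023379093, -0.058640112563295974, 0.4483933666714563], 'rotation': [-14.292357312124263, -0.04916458148978137, 90.09291840193525], 'fish': 1}
```

View pics/w1v.png

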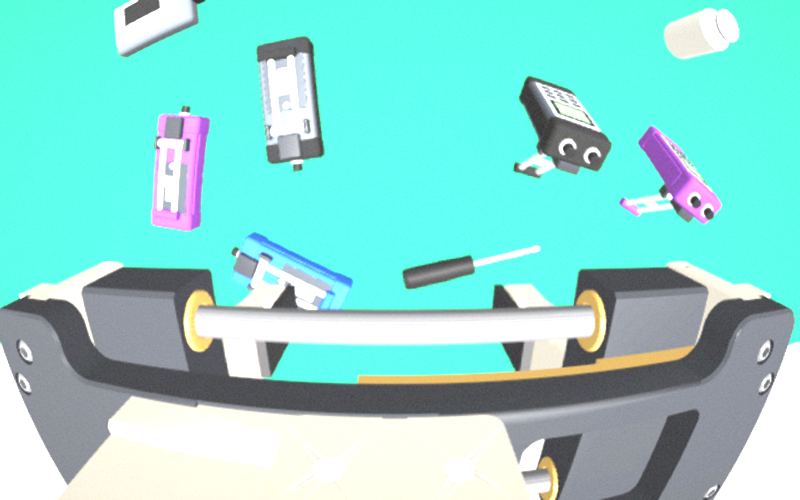

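The wrist view shows the dark meter at about (290,100) with its port at the lower end (297,168), which is far from the robot. The black source is at (565,120), and blue and purple lookalikes are nearby. I'll enlarge the meter and source to pick points.

```bash
python3 - <<'E'
from h import *
im=cv2.imread('pics/w1.png')
a=im[24:144,196:268];b=im[52:152,404:494]
f=4.0
o=np.zeros((480,800,3),np.uint8)
A=cv2.resize(a,None,fx=4,fy=4,interpolation=cv2.INTER_CUBIC);B=cv2.resize(b,None,fx=4.0,fy=4.0,interpolation=cv2.INTER_CUBIC)
o[:480,:288]=A;o[:400,400:760]=B
o=np.clip(o*1.8,0,255).astype(np.uint8)
for i in range(0,480,40): cv2.line(o,(290,i),(300,i),(255,255,255),1);cv2.line(o,(390,i),(398,i),(255,255,255),1)
cv2.imwrite('pics/crop2.png',o)
E
```

```text
(no output)
```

View pics/crop2.png

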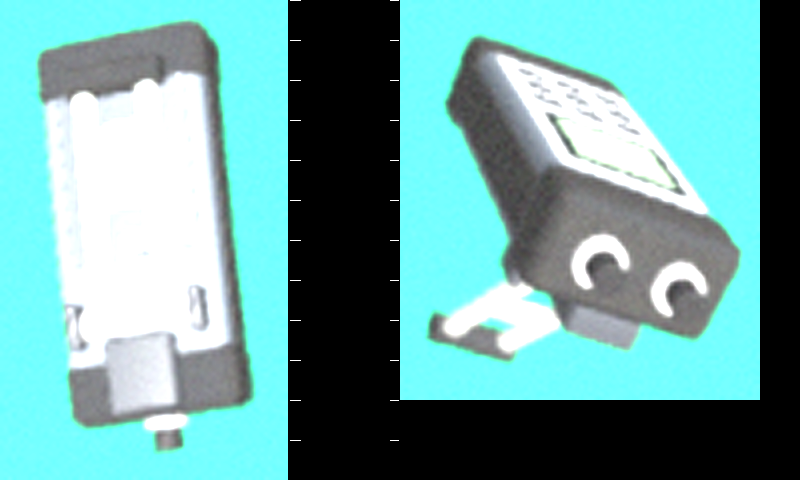

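```bash
cat > fit.py <<'E'
from h import *
import json
W=json.load(open('w1.json'));S=cams.get_calibration('scene');D=cams.get_calibration('side')
w=lambda u,v:(W,u/4+196,v/4+24)
w2=lambda u,v:(W,(u-400)/4+404,v/4+52)
s=lambda u,v:(S,u/3+235,v/3+150)
d=lambda u,v:(D,(u-480)/3+275,v/3+125)
M=[((-50,0,40),w(118,70)),((35,0,40),w(136,313)),((82,0,17),w(168,448)),((-70,-31,34),w(38,48)),((70,-31,34),w(74,428)),((-70,31,34),w(205,20)),((70,31,0),w(253,405)),
 ((82,0,17),s(52,168)),((82,0,17),d(717,422)),((35,0,40),d(650,400)),((-70,-31,0),d(506,484)),((70,-31,0),d(705,468)),((-50,0,40),s(126,65))]
def src(mx,my,mz): return((mx+70)*.5+(mz-34)*.866,-my,(mx+70)*.866-(mz-34)*.5)
Q=[(src(70,31,0),w2(552,168)),(src(70,-31,0),w2(740,236)),(src(70,-31,34),w2(705,338)),(src(70,31,34),w2(512,280)),(src(-70,31,0),w2(474,37)),(src(-70,-31,0),w2(622,84)),((81,0,6),w2(472,337)),((81,0,6),s(332,306)),((81,0,6),d(685,238)),(src(70,31,0),s(418,160)),(src(70,-31,0),s(345,132)),(src(70,31,34),s(407,207)),(src(70,-31,34),s(326,166)),(src(-70,31,34),s(430,268))]
def fit(L,z,x0):
    def P(q):
        p=np.array([a for a,_ in L])/1e3; return R.from_euler('z',q[2]).apply(p)+[q[0],q[1],q[3] if z else 0]
    def res(q):
        p=P(q); return np.concatenate([proj(b[0],p[i])[0]-b[1:] for i,(a,b) in enumerate(L)])
    r=least_squares(res,x0,loss='soft_l1',x_scale=[.01,.01,.05,.01]); q=r.x
    print('xyz mm',np.round(q[[0,1,3]]*1e3,1),'yaw',np.round(np.degrees(q[2]),2)); print(np.round(res(q).reshape(-1,2),1).tolist())
fit(M,0,[.577,-.174,0,0]);fit(M,1,[.577,-.174,0,0])
fit(Q,0,[.6,.09,0,0]);fit(Q,1,[.6,.09,0,0])
E
python3 fit.py
```

```text
xyz mm [ 572.8 -174.8    0. ] yaw 5.28
[[-0.1, 1.6], [0.4, 1.1], [0.3, 0.9], [-0.8, -1.0], [-1.5, 0.9], [0.3, -2.1], [1.5, 0.4], [-0.7, 1.0], [-1.7, -0.4], [-0.8, 0.3], [-1.6, 0.8], [-1.0, 0.7], [1.7, 0.0]]
xyz mm [ 5.728e+02 -1.747e+02  5.000e-01] yaw 5.24
[[-0.2, 1.5], [0.3, 1.2], [0.2, 1.0], [-0.9, -1.1], [-1.6, 0.9], [0.3, -2.1], [1.4, 0.5], [-0.7, 0.8], [-1.7, -0.6], [-0.8, 0.1], [-1.6, 0.6], [-0.9, 0.5], [1.7, -0.1]]
xyz mm [570.4 117.3   0. ] yaw -14.25
[[3.0, 1.7], [3.0, 3.9], [-2.0, 2.2], [0.5, -0.2], [-0.2, -4.6], [-0.0, -1.8], [-1.1, -1.9], [-0.3, -1.4], [-2.2, -0.3], [-23.9, -13.3], [23.2, 10.0], [-30.3, -16.4], [19.2, 11.8], [-19.3, -11.5]]
xyz mm [570.  120.9  -9.3] yaw -14.47
[[2.5, 2.0], [1.2, 3.8], [-3.4, 1.5], [0.2, -0.7], [0.0, -3.5], [-0.5, -0.9], [-1.1, -2.4], [0.9, 1.8], [-2.6, 1.9], [-22.5, -9.4], [24.4, 13.9], [-28.9, -12.7], [20.4, 15.7], [-18.1, -8.4]]
```

```bash
sed -i 's/(src(70,31,0),s(418,160)),(src(70,-31,0),s(345,132)),(src(70,31,34),s(407,207)),(src(70,-31,34),s(326,166)),(src(-70,31,34),s(430,268))/(src(70,-31,0),s(418,160)),(src(70,31,0),s(345,132)),(src(70,-31,34),s(407,207)),(src(70,31,34),s(326,166)),(src(-70,-31,34),s(430,270))/' fit.py; python3 fit.py|tail -4
```

```text
xyz mm [569.7 116.7   0. ] yaw -12.74
[[3.3, 2.1], [3.5, 2.8], [-0.9, 1.3], [1.3, 0.3], [-1.2, -4.8], [-0.7, -3.0], [-0.2, -2.0], [0.3, -1.2], [-2.3, -0.6], [-0.5, 0.4], [0.5, -3.8], [-6.9, -1.9], [-3.0, -2.5], [1.0, 0.9]]
xyz mm [569.1 117.6  -4.6] yaw -12.48
[[2.4, 2.0], [2.2, 2.3], [-1.9, 0.6], [0.8, -0.0], [-1.8, -4.5], [-1.6, -3.0], [-0.4, -2.4], [0.8, 0.3], [-2.6, 0.5], [-0.1, 2.1], [0.9, -2.0], [-6.4, -0.2], [-2.5, -0.7], [1.3, 2.3]]
```

```bash
cat > iou.py <<'E'
from h import *
import json,itertools
from scipy.optimize import minimize
def src(m):
    m=np.asarray(m,float);return np.c_[(m[:,0]+70)*.5+(m[:,2]-34)*.866,-m[:,1],(m[:,0]+70)*.866-(m[:,2]-34)*.5]
c=3. # edge rounding
case=np.array([[sx*(70-a),sy*(31-b),17+sz*(17-e)] for sx,sy,sz in itertools.product((1,-1),repeat=3) for a,b,e in((0,c,c),(c,0,c),(c,c,0))])
stand=np.array([[x,y,z] for x,z in((-24,95),(-24,107)) for y in(-17,17)]),np.array([[x,y,z] for x,z in((35,40),(-24,101)) for y in(-14,14)])
house=np.array(list(itertools.product((30,64),(-20,20),(34,45))))
def mask(im):
    b,g,r=[im[...,i].astype(int) for i in range(3)]; return (~((g-r>25)&(g-b>8))).astype(np.uint8)
def overlap(q,views,f):
    tot=0
    for cal,m,(x0,y0),k in views:
        o=np.zeros_like(m)
        for part in(case,*stand,house):
            P=R.from_euler('z',q[2]).apply(f(part)/1e3)+[q[0],q[1],0]
            h=cv2.convexHull(((proj(cal,P)+.5-[x0,y0])*k-.5).astype(np.float32)); cv2.fillConvexPoly(o,np.round(h*8).astype(np.int32),1,shift=3)
        tot+=1-(o&m).sum()/(o|m).sum()
    return tot
def view(cal,im,box,k=6):
    x0,x1,y0,y1=box; m=cv2.resize(mask(im)[y0:y1,x0:x1].astype(np.float32),None,fx=k,fy=k,interpolation=cv2.INTER_LINEAR)>.5
    m=m.astype(np.uint8)
    n,l,st,_=cv2.connectedComponentsWithStats(m); m=(l==1+np.argmax(st[1:,4])).astype(np.uint8)
    return cal,m,(x0,y0),k
def run(views,q0,f=src):
    r=minimize(overlap,q0,args=(views,f),method='Nelder-Mead',options=dict(initial_simplex=np.array(q0)+np.array([[0,0,0],[.006,0,0],[0,.006,0],[0,0,.06]])))
    print('xy mm',np.round(r.x[:2]*1e3,1),'yaw',round(np.degrees(r.x[2]),2),'loss',round(r.fun,3)); return r.x
if __name__=='__main__':
    W=json.load(open('w1.json'))
    vs=view(cams.get_calibration('scene'),cv2.imread('pics/scene0.png'),(325,395,185,265)); vw=view(W,cv2.imread('pics/w1.png'),(404,494,52,152))
    for v in([vs,vw],[vw],[vs]): run(v,[.57,.117,-.22])
E
python3 iou.py
```

```text
xy mm [572.5 116.2] yaw -12.41 loss 0.334
xy mm [572.9 117.1] yaw -14.86 loss 0.142
xy mm [573.1 115. ] yaw -11.03 loss 0.179
```

Measured poses:

| Item | x (mm) | y (mm) | Yaw (deg) |
|---|---|---|---|
| Meter | 572.8 | -174.8 | 5.3 |
| Source | 572 | 116.5 | about -12.5 |

Both lie on the bench. The next move takes the open fingers over the folded foot.

```bash
cat >> h.py <<'E'
MP=np.array([.5728,-.1748,0]);MR=R.from_euler('z',5.26,degrees=True)
E
python3 - <<'E'
from h import *
r=R.from_euler('xyz',[180,0,-174.74],degrees=True)
a=MP+MR.apply([-.050,0,.09]); b=MP+MR.apply([-.050,0,.037])
rows(a,r); rows(b,r,None,a,r)
prev=b
for t in np.linspace(0,.76,9)[1:]:
    p=MP+MR.apply([.035-.085*np.cos(t),0,.037+.085*np.sin(t)]); rows(p,r,1,prev,r); prev=p
E
```

```text
9 rows  xyz [ 0.812 -0.5    0.893]  r [-0.    -0.    -0.144]
3 rows  xyz [ 0.    -0.     0.707]  r [0. 0. 0.]
1 rows  xyz [-0.015 -0.    -0.323]  r [0. 0. 0.]
1 rows  xyz [-0.046 -0.    -0.32 ]  r [0. 0. 0.]
1 rows  xyz [-0.076  0.    -0.314]  r [0. 0. 0.]
1 rows  xyz [-0.105  0.    -0.305]  r [0. 0. 0.]
1 rows  xyz [-0.134  0.    -0.294]  r [0. 0. 0.]
1 rows  xyz [-0.161 -0.    -0.28 ]  r [0. 0. 0.]
1 rows  xyz [-0.187  0.    -0.263]  r [0. 0. 0.]
1 rows  xyz [-0.211 -0.    -0.244]  r [0. 0. 0.]
```

>>> play_rows(
  fingers=0.136,
  motion=[
    {"x":0.812,"y":-0.5,"z":0.893,"rx":0,"ry":0,"rz":-0.144},
    {"x":0.812,"y":-0.5,"z":0.893,"rx":0,"ry":0,"rz":-0.144},
    {"x":0.812,"y":-0.5,"z":0.893,"rx":0,"ry":0,"rz":-0.144},
    {"x":0.812,"y":-0.5,"z":0.893,"rx":0,"ry":0,"rz":-0.144},
    {"x":0.812,"y":-0.5,"z":0.893,"rx":0,"ry":0,"rz":-0.144},
    {"x":0.812,"y":-0.5,"z":0.893,"rx":0,"ry":0,"rz":-0.144},
    {"x":0.812,"y":-0.5,"z":0.893,"rx":0,"ry":0,"rz":-0.144},
    {"x":0.812,"y":-0.5,"z":0.893,"rx":0,"ry":0,"rz":-0.144},
    {"x":0.812,"y":-0.5,"z":0.893,"rx":0,"ry":0,"rz":-0.144},
    {"x":0,"y":0,"z":0,"rx":0,"ry":0,"rz":0},
    {"x":0,"y":0,"z":0.707,"rx":0,"ry":0,"rz":0},
    {"x":0,"y":0,"z":0.707,"rx":0,"ry":0,"rz":0},
    {"x":0,"y":0,"z":0.6,"rx":0,"ry":0,"rz":0},
    {"x":0,"y":0,"z":0,"rx":0,"ry":0,"rz":0},
  ],
)

```text
clock: 5.12
tool_pos: [0.522, -0.1798, 0.0391]
orientation: [180.0, -0.1, -174.8]
force: [-0.1, -0.4, -0.3]
opening: 0.0496
gripper_force: 0.0
```

```bash
python3 - <<'E'
from h import *
p,r=pose(); q=MR.inv().apply(p-MP); print(np.round(q*1e3,1),ctrl.get_obs()['joint_pos'])
E
```

```text
[-51.   -0.3  39.1] [ 1.32711462e+00  2.03638242e+01 -2.78567799e+01  4.73991833e-03
 -4.18557185e+01 -8.61525503e+01]
```

>>> play_rows(
  fingers=-1,
  motion=[
    {"x":-0.04,"y":0,"z":0.1,"rx":0,"ry":0,"rz":0},
    {"x":0,"y":0,"z":0,"rx":0,"ry":0,"rz":0},
    {"x":0,"y":0,"z":0,"rx":0,"ry":0,"rz":0},
    {"x":0,"y":0,"z":0,"rx":0,"ry":0,"rz":0},
    {"x":0,"y":0,"z":0,"rx":0,"ry":0,"rz":0},
  ],
)

```text
clock: 5.75
tool_pos: [0.5237, -0.1797, 0.0374]
orientation: [-180.0, 0.0, -174.8]
force: [0.4, -0.5, 1.2]
opening: 0.0335
gripper_force: 30.0
```

Pinched at 33.5 mm, which matches the bar. Next I'll open along the hinge arc.

>>> play_rows(
  motion=[
    {"x":-0.015,"y":0,"z":-0.323,"rx":0,"ry":0,"rz":0},
    {"x":-0.046,"y":0,"z":-0.32,"rx":0,"ry":0,"rz":0},
    {"x":-0.076,"y":0,"z":-0.314,"rx":0,"ry":0,"rz":0},
    {"x":-0.105,"y":0,"z":-0.305,"rx":0,"ry":0,"rz":0},
    {"x":-0.134,"y":0,"z":-0.294,"rx":0,"ry":0,"rz":0},
    {"x":-0.161,"y":0,"z":-0.28,"rx":0,"ry":0,"rz":0},
    {"x":-0.187,"y":0,"z":-0.263,"rx":0,"ry":0,"rz":0},
    {"x":-0.211,"y":0,"z":-0.244,"rx":0,"ry":0,"rz":0},
    {"x":0,"y":0,"z":0,"rx":0,"ry":0,"rz":0},
  ],
)

```text
clock: 6.88
tool_pos: [0.5474, -0.1776, 0.0962]
orientation: [-180.0, 0.1, -174.8]
force: [-0.9, -0.4, -0.0]
opening: 0.0333
gripper_force: 30.0
```

>>> play_rows(
  fingers=0.1,
  motion=[
    {"x":0,"y":0,"z":0,"rx":0,"ry":0,"rz":0},
    {"x":0,"y":0,"z":0,"rx":0,"ry":0,"rz":0},
    {"x":0,"y":0,"z":0,"rx":0,"ry":0,"rz":0},
    {"x":0,"y":0,"z":-0.8,"rx":0,"ry":0,"rz":0},
    {"x":0,"y":0,"z":-0.8,"rx":0,"ry":0,"rz":0},
    {"x":0,"y":0,"z":-0.8,"rx":0,"ry":0,"rz":0},
    {"x":0,"y":0,"z":0,"rx":0,"ry":0,"rz":0},
  ],
)

```text
clock: 7.75
tool_pos: [0.5477, -0.1777, 0.1572]
orientation: [-180.0, 0.2, -174.8]
force: [-1.0, -0.4, 0.4]
opening: 0.0485
gripper_force: 0.0
```

```bash
cat > shot.py <<'E'
from h import *
import sys,json
t=sys.argv[1]; ims={}
for n in sys.argv[2].split(','):
    c=cams.get_calibration(n);im=cams.snapshot(n);cv2.imwrite(f'pics/{t}_{n}.png',im)
    json.dump({**{k:np.array(v).tolist() for k,v in c.items()},**({'fish':1} if n=='wrist' else{})},open(f'{t}_{n}.json','w'))
E
python3 shot.py b side,scene
python3 - <<'E'
from h import *
a=cv2.imread('pics/b_side.png')[230:300,265:365];b=cv2.imread('pics/b_scene.png')[150:220,235:305]
A=cv2.resize(a,None,fx=4,fy=4,interpolation=2);B=cv2.resize(b,None,fx=5,fy=5,interpolation=2)
o=np.zeros((350,760,3),np.uint8);o[:280,:400]=A;o[:,405:755]=B
cv2.imwrite('pics/crop3.png',np.clip(o*1.6,0,255).astype(np.uint8))
E
```

```text
(no output)
```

View pics/crop3.png

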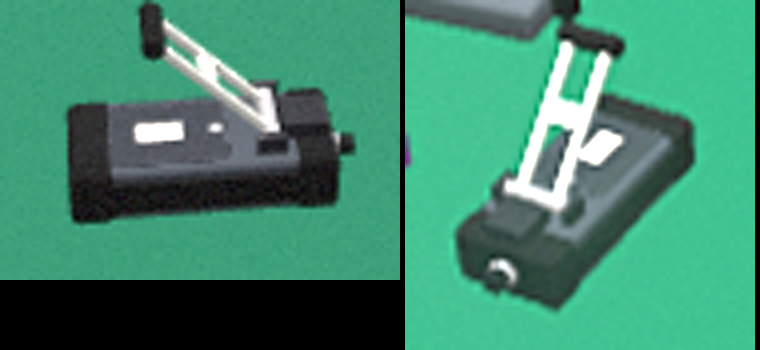

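The stand is open: the foot bar is at crop (152,32) in side and (592,40) in scene. The meter hasn't moved. Next I'll grip the case by its sides with the tool tilted 30° toward the robot.

```bash
cat >> h.py <<'E'
def rel(tau):  # tool in meter frame, fingers along -z tilted tau toward -x
    s,c=np.sin(np.radians(tau)),np.cos(np.radians(tau)); return R.from_matrix(np.array([[-c,0,-s],[0,1,0],[s,0,-c]]))
E
python3 - <<'E'
from h import *
import json
L=lambda n:json.load(open(n))
x,e=tri(ray(L('b_side.json'),(303,238)),ray(L('b_scene.json'),(272.4,158)));print('foot in meter',np.round(MR.inv().apply(x-MP)*1e3,1),e)
r=MR*rel(30); a=MP+MR.apply([.0725,0,.1155]); b=MP+MR.apply([.0125,0,.0115])
rows(a,r);rows(b,r,None,a,r)
E
```

```text
foot in meter [-23.5   1.6  99.2] [0.001478874449501011, 0.0014788744495011239]
8 rows  xyz [-0.533  0.002  0.082]  r [ 0.001  0.938 -0.003]
5 rows  xyz [-0.    -0.     0.961]  r [0. 0. 0.]
```

>>> play_rows(
  fingers=1,
  motion=[
    {"x":-0.533,"y":0,"z":0.082,"rx":0,"ry":0.938,"rz":0},
    {"x":-0.533,"y":0,"z":0.082,"rx":0,"ry":0.938,"rz":0},
    {"x":-0.533,"y":0,"z":0.082,"rx":0,"ry":0.938,"rz":0},
    {"x":-0.533,"y":0,"z":0.082,"rx":0,"ry":0.938,"rz":0},
    {"x":-0.533,"y":0,"z":0.082,"rx":0,"ry":0.938,"rz":0},
    {"x":-0.533,"y":0,"z":0.082,"rx":0,"ry":0.938,"rz":0},
    {"x":-0.533,"y":0,"z":0.082,"rx":0,"ry":0.938,"rz":0},
    {"x":-0.533,"y":0,"z":0.082,"rx":0,"ry":0.938,"rz":0},
    {"x":0,"y":0,"z":0,"rx":0,"ry":0,"rz":0},
  ],
)

```text
clock: 8.98
tool_pos: [0.6446, -0.1682, 0.1112]
orientation: [179.9, -30.4, -174.8]
force: [0.2, -0.0, -0.1]
opening: 0.0876
gripper_force: 0.0
```

```bash
python3 - <<'E'
from h import *
p,r=pose(); print(np.round(MR.inv().apply(p-MP)*1e3,1),np.round(((MR*rel(30)).inv()*r).as_rotvec(True),2),np.round(ctrl.get_obs()['joint_pos'],1))
rows(MP+MR.apply([.0125,0,.0115]),MR*rel(30))
E
```

```text
[ 72.1   0.  111.2] [-0.09  0.41  0.04] [  2.8  42.9  16.6   1.2 -94.1 -87.8]
5 rows  xyz [ 0.01  -0.001  0.929]  r [ 0.004 -0.02  -0.002]
```

>>> play_rows(
  motion=[
    {"x":0.01,"y":0,"z":0.929,"rx":0,"ry":-0.02,"rz":0},
    {"x":0.01,"y":0,"z":0.929,"rx":0,"ry":-0.02,"rz":0},
    {"x":0.01,"y":0,"z":0.929,"rx":0,"ry":-0.02,"rz":0},
    {"x":0.01,"y":0,"z":0.929,"rx":0,"ry":-0.02,"rz":0},
    {"x":0.01,"y":0,"z":0.8,"rx":0,"ry":-0.02,"rz":0},
    {"x":0,"y":0,"z":0,"rx":0,"ry":0,"rz":0},
  ],
)

```text
clock: 9.72
tool_pos: [0.5863, -0.1739, 0.0178]
orientation: [180.0, -29.8, -174.8]
force: [0.5, 0.9, 0.6]
opening: 0.0876
gripper_force: 0.0
```

>>> play_rows(
  fingers=-1,
  motion=[
    {"x":-0.02,"y":0,"z":0.25,"rx":0,"ry":0,"rz":0},
    {"x":0,"y":0,"z":0,"rx":0,"ry":0,"rz":0},
    {"x":0,"y":0,"z":0,"rx":0,"ry":0,"rz":0},
    {"x":0,"y":0,"z":0,"rx":0,"ry":0,"rz":0},
    {"x":0,"y":0,"z":0,"rx":0,"ry":0,"rz":0},
    {"x":0,"y":0,"z":0,"rx":0,"ry":0,"rz":0},
  ],
)

```text
clock: 10.48
tool_pos: [0.586, -0.1741, 0.0133]
orientation: [-180.0, -29.6, -174.8]
force: [1.3, 1.0, 2.7]
opening: 0.0616
gripper_force: 30.0
```

```bash
cat >> h.py <<'E'
import itertools
PTS=np.array(list(itertools.product((-.07,.07),(-.031,.031),(0,.034)))+[(-.024,y,.107) for y in(-.017,.017)]+[(-.03,y,.101) for y in(-.017,.017)])
def minz(p0,r0,p1,r1,rg,pg):
    "lowest meter point along the constant-row path; meter pose in tool = rg,pg"
    t=r0.inv().apply(np.array(p1)-p0);w=(r0.inv()*r1).as_rotvec();n=40;Rw=R.from_rotvec(w/n)
    M=sum((Rw**k).as_matrix() if k else np.eye(3) for k in range(n));s=np.linalg.solve(M,t);p,r=np.array(p0),r0;out=[]
    for k in range(n+1):
        out.append((p+r.apply(pg+rg.apply(PTS)))[:,2].min()); p=p+r.apply(s);r=r*Rw
    return np.round(np.array(out[::8])*1e3),round(min(out)*1e3)
E
cat > g1.json <<'E'
E
python3 - <<'E'
from h import *
import json
p,r=pose(); rg=r.inv()*MR; pg=r.inv().apply(MP-p); json.dump([rg.as_quat().tolist(),pg.tolist()],open('g1.json','w'))
RA=R.from_matrix(np.array([[0,-1,0],[0,0,-1],[1,0,0]]))
up=p+[0,0,.12]
ra=RA*rg.inv(); pA=np.array([.60,-.10,.100]); pa=pA-ra.apply(pg)
print('tool at A',pa.round(3),ra.as_euler('xyz',degrees=True).round(1))
rows(pa,ra,None,up,r); print(minz(up,r,pa,ra,rg,pg)); print(pg)
W=json.load(open('w1.json'))
for n,u,v in(('purple lo',162,230),('purple hi',196,118),('blue',245,245),('blue2',350,290),('cass',160,50)): print(n,plane(ray(W,(u/1.25,v/1.25)),.03).round(3))
E
```

```text
tool at A [ 0.601 -0.113  0.113] [179.9  60.4 -90.1]
23 rows  xyz [-0.097  0.043  0.075]  r [-0.268 -0.779 -0.969]
(array([120.,  81.,  48.,  28.,  21.,  30.]), 21)
[0.00490353 0.00049159 0.01804512]
purple lo [ 0.718 -0.35   0.03 ]
purple hi [ 0.585 -0.289  0.03 ]
blue [ 0.737 -0.233  0.03 ]
blue2 [ 0.791 -0.109  0.03 ]
cass [ 0.491 -0.345  0.03 ]
```

>>> play_rows(
  motion=[
    {"x":0.5,"y":0,"z":-0.866,"rx":0,"ry":0,"rz":0},
    {"x":0.5,"y":0,"z":-0.866,"rx":0,"ry":0,"rz":0},
    {"x":0.5,"y":0,"z":-0.866,"rx":0,"ry":0,"rz":0},
    {"x":0.5,"y":0,"z":-0.866,"rx":0,"ry":0,"rz":0},
    {"x":0.5,"y":0,"z":-0.866,"rx":0,"ry":0,"rz":0},
    {"x":0,"y":0,"z":0,"rx":0,"ry":0,"rz":0},
  ],
)

```text
clock: 11.22
tool_pos: [0.5855, -0.1741, 0.1388]
orientation: [-180.0, -29.4, -174.8]
force: [0.8, 1.1, -5.2]
opening: 0.0616
gripper_force: 30.0
```

>>> play_rows(
  motion=[
    {"x":-0.097,"y":0.043,"z":0.075,"rx":-0.268,"ry":-0.779,"rz":-0.969},
    {"x":-0.097,"y":0.043,"z":0.075,"rx":-0.268,"ry":-0.779,"rz":-0.969},
    {"x":-0.097,"y":0.043,"z":0.075,"rx":-0.268,"ry":-0.779,"rz":-0.969},
    {"x":-0.097,"y":0.043,"z":0.075,"rx":-0.268,"ry":-0.779,"rz":-0.969},
    {"x":-0.097,"y":0.043,"z":0.075,"rx":-0.268,"ry":-0.779,"rz":-0.969},
    {"x":-0.097,"y":0.043,"z":0.075,"rx":-0.268,"ry":-0.779,"rz":-0.969},
    {"x":-0.097,"y":0.043,"z":0.075,"rx":-0.268,"ry":-0.779,"rz":-0.969},
    {"x":-0.097,"y":0.043,"z":0.075,"rx":-0.268,"ry":-0.779,"rz":-0.969},
    {"x":-0.097,"y":0.043,"z":0.075,"rx":-0.268,"ry":-0.779,"rz":-0.969},
    {"x":-0.097,"y":0.043,"z":0.075,"rx":-0.268,"ry":-0.779,"rz":-0.969},
    {"x":-0.097,"y":0.043,"z":0.075,"rx":-0.268,"ry":-0.779,"rz":-0.969},
    {"x":-0.097,"y":0.043,"z":0.075,"rx":-0.268,"ry":-0.779,"rz":-0.969},
  ],
)

```text
clock: 12.72
tool_pos: [0.5976, -0.1475, 0.1127]
orientation: [160.7, 16.8, -136.0]
force: [-0.6, 0.2, -4.3]
opening: 0.0619
gripper_force: 30.0
```

```bash
cat > st.py <<'E'
from h import *
import json
q,pg=json.load(open('g1.json'));rg=R.from_quat(q);pg=np.array(pg)
p,r=pose(); print('joints',np.round(ctrl.get_obs()['joint_pos'],1),'meter',np.round((p+r.apply(pg))*1e3,1),'axes x,z',(r*rg).as_matrix()[:,[0,2]].T.round(3).tolist())
E
cat >> st.py <<'E'
RA=R.from_matrix(np.array([[0,-1,0],[0,0,-1],[1,0,0]]));ra=RA*rg.inv()
for z in(.10,.0725): rows(np.array([.60,-.10,z])-ra.apply(pg),ra)
E
python3 st.py
```

```text
joints [-12.1  27.8   1.8 -25.3 -73.4 -21.7] meter [ 593.3 -142.8   95.1] axes x,z [[0.615, 0.369, 0.697], [-0.311, -0.699, 0.644]]
11 rows  xyz [-0.094  0.032  0.082]  r [-0.265 -0.776 -0.97 ]
11 rows  xyz [-0.031  0.005  0.159]  r [-0.265 -0.776 -0.97 ]
```

Tracking is good, so I'll carry on to the upright pose.

>>> play_rows(
  motion=[
    {"x":-0.094,"y":0.032,"z":0.082,"rx":-0.265,"ry":-0.776,"rz":-0.97},
    {"x":-0.094,"y":0.032,"z":0.082,"rx":-0.265,"ry":-0.776,"rz":-0.97},
    {"x":-0.094,"y":0.032,"z":0.082,"rx":-0.265,"ry":-0.776,"rz":-0.97},
    {"x":-0.094,"y":0.032,"z":0.082,"rx":-0.265,"ry":-0.776,"rz":-0.97},
    {"x":-0.094,"y":0.032,"z":0.082,"rx":-0.265,"ry":-0.776,"rz":-0.97},
    {"x":-0.094,"y":0.032,"z":0.082,"rx":-0.265,"ry":-0.776,"rz":-0.97},
    {"x":-0.094,"y":0.032,"z":0.082,"rx":-0.265,"ry":-0.776,"rz":-0.97},
    {"x":-0.094,"y":0.032,"z":0.082,"rx":-0.265,"ry":-0.776,"rz":-0.97},
    {"x":-0.094,"y":0.032,"z":0.082,"rx":-0.265,"ry":-0.776,"rz":-0.97},
    {"x":-0.094,"y":0.032,"z":0.082,"rx":-0.265,"ry":-0.776,"rz":-0.97},
    {"x":-0.094,"y":0.032,"z":0.082,"rx":-0.265,"ry":-0.776,"rz":-0.97},
    {"x":0,"y":0,"z":0,"rx":0,"ry":0,"rz":0},
  ],
)

```text
clock: 14.22
tool_pos: [0.6007, -0.1139, 0.112]
orientation: [179.4, 60.4, -90.8]
force: [-0.5, 0.6, -3.1]
opening: 0.0615
gripper_force: 30.0
```

```bash
python3 st.py; python3 shot.py c side,scene; python3 - <<'E'
from h import *
a=cv2.imread('pics/c_side.png')[140:330,210:410];b=cv2.imread('pics/c_scene.png')[80:270,190:390]
A,B=[cv2.resize(i,None,fx=2,fy=2,interpolation=2) for i in(a,b)]
cv2.imwrite('pics/crop4.png',np.clip(np.hstack([A,B])*1.6,0,255).astype(np.uint8))
E
```

```text
joints [-27.1  41.4  13.2 -51.2 -96.6  37.5] meter [ 600.2 -100.6   98.8] axes x,z [[0.004, 0.001, 1.0], [-0.003, -1.0, 0.001]]
1 rows  xyz [-0.052  0.007 -0.003]  r [-0.01  -0.019 -0.077]
1 rows  xyz [0.904 0.001 0.541]  r [-0.01  -0.019 -0.077]
```

View pics/crop4.png

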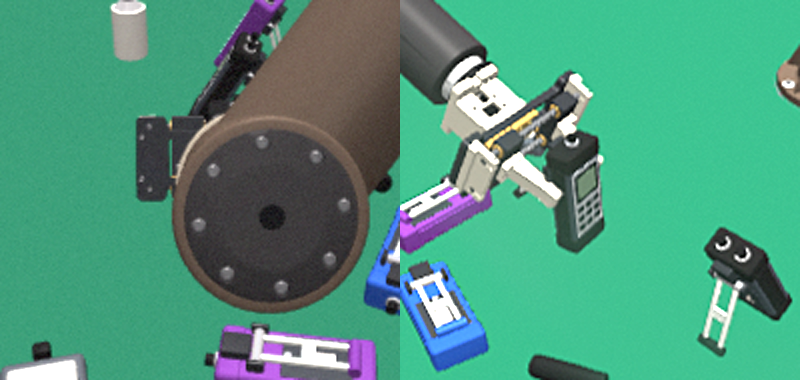

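The meter hangs upright with its screen toward the source, and the source is undisturbed. Next I'll lower it onto its bottom end.

>>> play_rows(
  motion=[
    {"x":0.45,"y":0,"z":0.27,"rx":0,"ry":0,"rz":-0.05},
    {"x":0.45,"y":0,"z":0.27,"rx":0,"ry":0,"rz":0},
    {"x":0.04,"y":0,"z":0.025,"rx":0,"ry":0,"rz":0},
    {"x":0,"y":0,"z":0,"rx":0,"ry":0,"rz":0},
  ],
)

```text
clock: 14.82
tool_pos: [0.6016, -0.1131, 0.0875]
orientation: [-179.7, 60.3, -89.7]
force: [0.0, -0.1, -2.8]
opening: 0.0614
gripper_force: 30.0
```

>>> play_rows(
  motion=[
    {"x":0.04,"y":0,"z":0.025,"rx":0,"ry":0,"rz":0},
    {"x":0,"y":0,"z":0,"rx":0,"ry":0,"rz":0},
  ],
)

```text
clock: 15.08
tool_pos: [0.6017, -0.1132, 0.0869]
orientation: [-179.6, 60.3, -89.7]
force: [0.5, -0.0, -4.3]
opening: 0.0621
gripper_force: 30.0
```

>>> play_rows(
  motion=[
    {"x":0.06,"y":0,"z":0.036,"rx":0,"ry":0,"rz":0},
    {"x":0.04,"y":0,"z":0.025,"rx":0,"ry":0,"rz":0},
    {"x":0,"y":0,"z":0,"rx":0,"ry":0,"rz":0},
  ],
)

```text
clock: 15.45
tool_pos: [0.6016, -0.1131, 0.0842]
orientation: [-179.6, 60.3, -89.6]
force: [-0.6, -1.5, 0.7]
opening: 0.062
gripper_force: 30.0
```

>>> play_rows(
  fingers=1,
  motion=[
    {"x":0.02,"y":0,"z":0.012,"rx":0,"ry":0,"rz":0},
    {"x":0,"y":0,"z":0,"rx":0,"ry":0,"rz":0},
    {"x":0,"y":0,"z":0,"rx":0,"ry":0,"rz":0},
    {"x":0,"y":0,"z":0,"rx":0,"ry":0,"rz":0},
    {"x":0,"y":0,"z":0,"rx":0,"ry":0,"rz":0},
  ],
)

```text
clock: 16.08
tool_pos: [0.6017, -0.113, 0.0831]
orientation: [-179.7, 60.3, -89.7]
force: [-0.0, -0.1, -0.4]
opening: 0.0873
gripper_force: 0.0
```

```bash
python3 - <<'E'
from h import *
# regrasp: tool pose in meter frame, d=(-.866,0,.5), y=meter y
RA=R.from_matrix(np.array([[0,-1,0],[0,0,-1],[1,0,0]]))
c,s=np.cos(np.pi/6),.5
rb=RA*R.from_matrix(np.array([[s,0,-c],[0,1,0],[c,0,s]]))
pM=np.array([.601,-.100,.070]); d=np.array([-c,0,s])
G=np.array([.045,0,.017]); tcp=G+.019*d
pb=pM+RA.apply(tcp); pre=pb-RA.apply(d)*.12
p,r=pose();p1=p-r.apply([0,0,.16]);p1[2]+=.0
print(pb,pre,rb.as_euler('xyz',degrees=True))
print(p1); q=p1+[0,0,.12]; rows(pre+[0,0,.05],rb,None,q,r); rows(pre,rb,None,pre+[0,0,.05],rb); rows(pb,rb,None,pre,rb)
E
```

```text
[ 0.601      -0.1265      0.09854552] [ 0.601      -0.0665      0.20246857] [180. -30. -90.]
[ 0.60146314 -0.25196252  0.16243839]
23 rows  xyz [-0.326  0.001  0.161]  r [-0.002  0.981  0.001]
2 rows  xyz [-0.5    0.     0.866]  r [0. 0. 0.]
5 rows  xyz [0.   0.   0.96]  r [0. 0. 0.]
```

>>> play_rows(
  motion=[
    {"x":0,"y":0,"z":-0.4,"rx":0,"ry":0,"rz":0},
    {"x":0,"y":0,"z":-1,"rx":0,"ry":0,"rz":0},
    {"x":0,"y":0,"z":-1,"rx":0,"ry":0,"rz":0},
    {"x":0,"y":0,"z":-1,"rx":0,"ry":0,"rz":0},
    {"x":0,"y":0,"z":-1,"rx":0,"ry":0,"rz":0},
    {"x":0,"y":0,"z":-1,"rx":0,"ry":0,"rz":0},
    {"x":0,"y":0,"z":-1,"rx":0,"ry":0,"rz":0},
    {"x":-0.82,"y":0,"z":-0.49,"rx":0,"ry":0,"rz":0},
    {"x":-0.82,"y":0,"z":-0.49,"rx":0,"ry":0,"rz":0},
    {"x":-0.82,"y":0,"z":-0.49,"rx":0,"ry":0,"rz":0},
    {"x":-0.82,"y":0,"z":-0.49,"rx":0,"ry":0,"rz":0},
    {"x":-0.82,"y":0,"z":-0.49,"rx":0,"ry":0,"rz":0},
  ],
)

```text
clock: 17.58
tool_pos: [0.6011, -0.254, 0.2839]
orientation: [-179.6, 60.3, -89.6]
force: [0.4, -0.4, 0.9]
opening: 0.0876
gripper_force: 0.0
```

>>> play_rows(
  motion=[
    {"x":-0.326,"y":0,"z":0.161,"rx":0,"ry":0.981,"rz":0},
    {"x":-0.326,"y":0,"z":0.161,"rx":0,"ry":0.981,"rz":0},
    {"x":-0.326,"y":0,"z":0.161,"rx":0,"ry":0.981,"rz":0},
    {"x":-0.326,"y":0,"z":0.161,"rx":0,"ry":0.981,"rz":0},
    {"x":-0.326,"y":0,"z":0.161,"rx":0,"ry":0.981,"rz":0},
    {"x":-0.326,"y":0,"z":0.161,"rx":0,"ry":0.981,"rz":0},
    {"x":-0.326,"y":0,"z":0.161,"rx":0,"ry":0.981,"rz":0},
    {"x":-0.326,"y":0,"z":0.161,"rx":0,"ry":0.981,"rz":0},
    {"x":-0.326,"y":0,"z":0.161,"rx":0,"ry":0.981,"rz":0},
    {"x":-0.326,"y":0,"z":0.161,"rx":0,"ry":0.981,"rz":0},
    {"x":-0.326,"y":0,"z":0.161,"rx":0,"ry":0.981,"rz":0},
    {"x":-0.326,"y":0,"z":0.161,"rx":0,"ry":0.981,"rz":0},
  ],
)

```text
clock: 19.08
tool_pos: [0.601, -0.1501, 0.3058]
orientation: [-179.7, 13.1, -90.0]
force: [-0.1, 0.2, 0.4]
opening: 0.0878
gripper_force: 0.0
```

```bash
python3 shot.py d scene; python3 - <<'E'
from h import *
print(np.round(ctrl.get_obs()['joint_pos'],1))
RA=R.from_matrix(np.array([[0,-1,0],[0,0,-1],[1,0,0]]));c=np.cos(np.pi/6);s=.5
rb=RA*R.from_matrix(np.array([[s,0,-c],[0,1,0],[c,0,s]]))
rows([.601,-.0665,.2525],rb)
# meter pose from the scene silhouette, standing upright
import iou
im=cv2.imread('pics/d_scene.png'); import json
S=json.load(open('d_scene.json'))
c=proj(S,[[.601,-.1,.07],[.601,-.1,0],[.601,-.1,.14]]);print(c.round())
x0,y0=(c[0]-45).astype(int)
v=iou.view(S,im,(x0,x0+90,y0,y0+90)); print('mask area',v[1].sum()/36)
f=lambda m:RA.apply(m)+[0,0,70]
iou.run([v],[.601,-.1,0.],f)
cv2.imwrite('pics/crop5.png',np.clip(cv2.resize(im[y0-30:y0+100,x0-60:x0+120],None,fx=4,fy=4,interpolation=2)*1.6,0,255).astype(np.uint8))
E
```

```text
[ -4.4  15.6   8.  -13.  -83.3   6.1]
11 rows  xyz [-0.325  0.001  0.164]  r [-0.007  0.976  0.   ]
[[285. 188.]
 [286. 209.]
 [283. 164.]]
mask area 1322.6666666666667
xy mm [598.7 -99.8] yaw 8.22 loss 0.091
```

View pics/crop5.png

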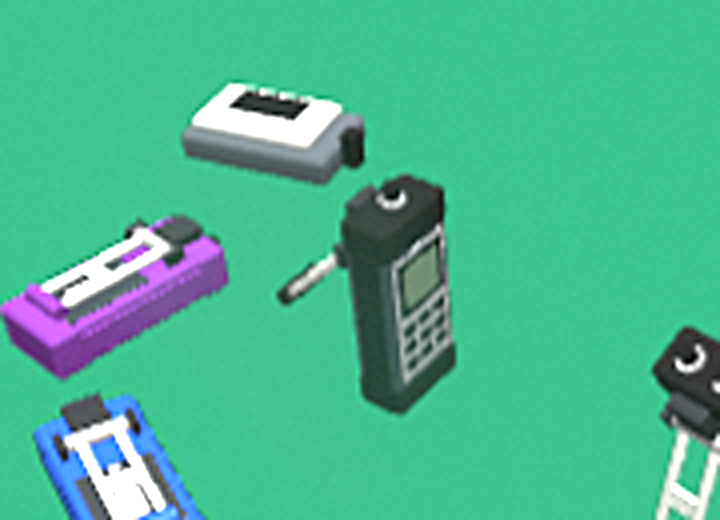

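The meter stands upright alone with its stand open (crop 400,290). I'll carry on to the grasp from above.

>>> play_rows(
  motion=[
    {"x":-0.325,"y":0,"z":0.164,"rx":0,"ry":0.976,"rz":0},
    {"x":-0.325,"y":0,"z":0.164,"rx":0,"ry":0.976,"rz":0},
    {"x":-0.325,"y":0,"z":0.164,"rx":0,"ry":0.976,"rz":0},
    {"x":-0.325,"y":0,"z":0.164,"rx":0,"ry":0.976,"rz":0},
    {"x":-0.325,"y":0,"z":0.164,"rx":0,"ry":0.976,"rz":0},
    {"x":-0.325,"y":0,"z":0.164,"rx":0,"ry":0.976,"rz":0},
    {"x":-0.325,"y":0,"z":0.164,"rx":0,"ry":0.976,"rz":0},
    {"x":-0.325,"y":0,"z":0.164,"rx":0,"ry":0.976,"rz":0},
    {"x":-0.325,"y":0,"z":0.164,"rx":0,"ry":0.976,"rz":0},
    {"x":-0.325,"y":0,"z":0.164,"rx":0,"ry":0.976,"rz":0},
    {"x":-0.325,"y":0,"z":0.164,"rx":0,"ry":0.976,"rz":0},
    {"x":-0.5,"y":0,"z":0.866,"rx":0,"ry":0,"rz":0},
    {"x":-0.5,"y":0,"z":0.866,"rx":0,"ry":0,"rz":0},
    {"x":0,"y":0,"z":0,"rx":0,"ry":0,"rz":0},
  ],
)

```text
clock: 20.88
tool_pos: [0.6003, -0.069, 0.2003]
orientation: [-180.0, -29.8, -90.1]
force: [0.2, 0.3, -0.4]
opening: 0.0875
gripper_force: 0.0
```

```bash
python3 shot.py e wrist; python3 - <<'E'
from h import *
import iou,json
print(np.round(ctrl.get_obs()['joint_pos'],1))
RA=R.from_matrix(np.array([[0,-1,0],[0,0,-1],[1,0,0]]));c=np.cos(np.pi/6);s=.5
rb=RA*R.from_matrix(np.array([[s,0,-c],[0,1,0],[c,0,s]]))
rows([.6005,-.1265,.0985],rb)
W=json.load(open('e_wrist.json'));print(proj(W,np.array([.6,-.1,.07])+RA.apply(np.array([[.07,.031,.034],[.07,-.031,.034],[-.024,0,.101],[-.07,0,.034],[.082,0,.017]]))).round())
E
```

```text
[ 27.1  17.7 -24.5  29.2 -65.4 -43.7]
5 rows  xyz [-0.011  0.006  0.945]  r [-0.005  0.011 -0.006]
[[354. 171.]
 [276. 171.]
 [315. 146.]
 [315. 211.]
 [315. 187.]]
```

>>> play_rows(
  motion=[
    {"x":-0.011,"y":0,"z":0.945,"rx":0,"ry":0,"rz":0},
    {"x":-0.011,"y":0,"z":0.945,"rx":0,"ry":0,"rz":0},
    {"x":-0.011,"y":0,"z":0.945,"rx":0,"ry":0,"rz":0},
    {"x":-0.011,"y":0,"z":0.945,"rx":0,"ry":0,"rz":0},
    {"x":-0.011,"y":0,"z":0.945,"rx":0,"ry":0,"rz":0},
    {"x":0,"y":0,"z":0,"rx":0,"ry":0,"rz":0},
  ],
)

```text
clock: 21.68
tool_pos: [0.6013, -0.127, 0.0983]
orientation: [-179.8, -29.8, -90.2]
force: [-0.3, 0.3, -0.0]
opening: 0.0872
gripper_force: 0.0
```

>>> play_rows(
  fingers=-1,
  motion=[
    {"x":0,"y":0,"z":0,"rx":0,"ry":0,"rz":0},
    {"x":0,"y":0,"z":0,"rx":0,"ry":0,"rz":0},
    {"x":0,"y":0,"z":0,"rx":0,"ry":0,"rz":0},
    {"x":0,"y":0,"z":0,"rx":0,"ry":0,"rz":0},
    {"x":0,"y":0,"z":0,"rx":0,"ry":0,"rz":0},
  ],
)

```text
clock: 22.3
tool_pos: [0.602, -0.1258, 0.0987]
orientation: [-179.7, -29.8, -90.1]
force: [-2.0, 1.6, 5.7]
opening: 0.0621
gripper_force: 30.0
```

```bash
cat > fin.py <<'E'
from h import *
import json,os
yaw=R.from_euler('z',-12.5,degrees=True)
c,s=np.cos(np.pi/6),.5
RF=yaw*R.from_matrix(np.array([[s,0,c],[0,-1,0],[c,0,-s]]))
ex,ey=yaw.apply([1,0,0]),yaw.apply([0,1,0])
heel=np.array([.572,.1165,0])-.152*ey
pF=heel-RF.apply([-.07,0,.034])
if not os.path.exists('g2.json'):
    p,r=pose(); RA=R.from_matrix(np.array([[0,-1,0],[0,0,-1],[1,0,0]]))
    rz=R.from_euler('z',r.as_euler('xyz',degrees=True)[2]+90,degrees=True)
    rg=r.inv()*rz*RA; pg=r.inv().apply([p[0],-.0998,.070]-p); json.dump([rg.as_quat().tolist(),pg.tolist()],open('g2.json','w'))
q,pg=json.load(open('g2.json'));rg=R.from_quat(q);pg=np.array(pg)
rF=RF*rg.inv(); tF=pF-rF.apply(pg)
E
python3 - <<'E'
from fin import *
p,r=pose(); print('heel',heel.round(3),'tool F',tF.round(3),rF.as_euler('xyz',degrees=True).round(1),pg.round(4))
up=p+[0,0,.08]; print('up',r.inv().apply([0,0,.08])/.025)
t=tF+[0,0,.04]; rows(t,rF,None,up,r); print(minz(up,r,t,rF,rg,pg))
E
```

```text
heel [ 0.539 -0.032  0.   ] tool F [ 0.581 -0.041  0.089] [-179.7    0.2  -12.5] [-0.0368  0.0001  0.012 ]
up [ 1.5885405  -0.01237137 -2.77783837]
19 rows  xyz [-0.206 -0.088  0.047]  r [ 0.263 -0.336 -0.996]
(array([80., 65., 53., 45., 40., 40.]), 40)
```

>>> play_rows(
  motion=[
    {"x":0.397,"y":0,"z":-0.694,"rx":0,"ry":0,"rz":0},
    {"x":0.397,"y":0,"z":-0.694,"rx":0,"ry":0,"rz":0},
    {"x":0.397,"y":0,"z":-0.694,"rx":0,"ry":0,"rz":0},
    {"x":0.397,"y":0,"z":-0.694,"rx":0,"ry":0,"rz":0},
    {"x":0,"y":0,"z":0,"rx":0,"ry":0,"rz":0},
  ],
)

```text
clock: 22.92
tool_pos: [0.6017, -0.1257, 0.1783]
orientation: [-179.7, -29.7, -90.1]
force: [0.2, 0.1, -3.7]
opening: 0.062
gripper_force: 30.0
```

>>> play_rows(
  motion=[
    {"x":-0.206,"y":-0.088,"z":0.047,"rx":0.263,"ry":-0.336,"rz":-0.996},
    {"x":-0.206,"y":-0.088,"z":0.047,"rx":0.263,"ry":-0.336,"rz":-0.996},
    {"x":-0.206,"y":-0.088,"z":0.047,"rx":0.263,"ry":-0.336,"rz":-0.996},
    {"x":-0.206,"y":-0.088,"z":0.047,"rx":0.263,"ry":-0.336,"rz":-0.996},
    {"x":-0.206,"y":-0.088,"z":0.047,"rx":0.263,"ry":-0.336,"rz":-0.996},
    {"x":-0.206,"y":-0.088,"z":0.047,"rx":0.263,"ry":-0.336,"rz":-0.996},
    {"x":-0.206,"y":-0.088,"z":0.047,"rx":0.263,"ry":-0.336,"rz":-0.996},
    {"x":-0.206,"y":-0.088,"z":0.047,"rx":0.263,"ry":-0.336,"rz":-0.996},
    {"x":-0.206,"y":-0.088,"z":0.047,"rx":0.263,"ry":-0.336,"rz":-0.996},
    {"x":-0.206,"y":-0.088,"z":0.047,"rx":0.263,"ry":-0.336,"rz":-0.996},
  ],
)

```text
clock: 24.18
tool_pos: [0.6055, -0.0805, 0.144]
orientation: [174.6, -13.7, -47.8]
force: [-0.2, 0.3, -3.5]
opening: 0.0618
gripper_force: 30.0
```

```bash
python3 - <<'E'
from fin import *
print(np.round(ctrl.get_obs()['joint_pos'],1)); rows(tF+[0,0,.04],rF)
E
```

```text
[ 19.3  15.4 -27.7  19.8 -48.4   8.8]
9 rows  xyz [-0.197 -0.094  0.034]  r [ 0.266 -0.33  -0.993]
```

>>> play_rows(
  motion=[
    {"x":-0.197,"y":-0.094,"z":0.034,"rx":0.266,"ry":-0.33,"rz":-0.993},
    {"x":-0.197,"y":-0.094,"z":0.034,"rx":0.266,"ry":-0.33,"rz":-0.993},
    {"x":-0.197,"y":-0.094,"z":0.034,"rx":0.266,"ry":-0.33,"rz":-0.993},
    {"x":-0.197,"y":-0.094,"z":0.034,"rx":0.266,"ry":-0.33,"rz":-0.993},
    {"x":-0.197,"y":-0.094,"z":0.034,"rx":0.266,"ry":-0.33,"rz":-0.993},
    {"x":-0.197,"y":-0.094,"z":0.034,"rx":0.266,"ry":-0.33,"rz":-0.993},
    {"x":-0.197,"y":-0.094,"z":0.034,"rx":0.266,"ry":-0.33,"rz":-0.993},
    {"x":-0.197,"y":-0.094,"z":0.034,"rx":0.266,"ry":-0.33,"rz":-0.993},
    {"x":-0.197,"y":-0.094,"z":0.034,"rx":0.266,"ry":-0.33,"rz":-0.993},
    {"x":0,"y":0,"z":0,"rx":0,"ry":0,"rz":0},
  ],
)

```text
clock: 25.42
tool_pos: [0.5811, -0.0414, 0.1299]
orientation: [-179.8, 0.2, -12.7]
force: [0.2, 0.9, -3.9]
opening: 0.062
gripper_force: 30.0
```

```bash
python3 shot.py f side; python3 - <<'E'
from fin import *
import iou
print(np.round(ctrl.get_obs()['joint_pos'],1)); rows(tF,rF);rows(tF+[0,0,.004],rF)
S=json.load(open('f_side.json'));p,r=pose();Rm=r*rg;pm=p+r.apply(pg)
P=pm+Rm.apply(np.array([[-.024,0,.101],[-.07,0,.034],[-.07,0,0],[.07,0,0],[.035,0,.04]]));print('pred foot,heel,facebottom,facetop,hinge',P.round(3).tolist(),proj(S,P).round())
im=cv2.imread('pics/f_side.png');u=proj(S,P).mean(0).astype(int)
cv2.imwrite('pics/crop6.png',np.clip(cv2.resize(im[u[1]-60:u[1]+60,u[0]-70:u[0]+70],None,fx=5,fy=5,interpolation=2)*1.6,0,255).astype(np.uint8)); print(u)
E
```

```text
[ 15.   16.6 -18.4  -0.3 -54.9  62.5]
2 rows  xyz [-0.016 -0.001  0.815]  r [ 0.006 -0.016 -0.027]
2 rows  xyz [-0.016 -0.001  0.735]  r [ 0.006 -0.016 -0.027]
pred foot,heel,facebottom,facetop,hinge [[0.619, -0.05, 0.047], [0.54, -0.032, 0.041], [0.511, -0.026, 0.058], [0.579, -0.041, 0.179], [0.596, -0.045, 0.129]] [[333. 223.]
 [300. 221.]
 [288. 214.]
 [316. 171.]
 [324. 192.]]
[312 204]
```

>>> play_rows(
  motion=[
    {"x":-0.016,"y":0,"z":0.7,"rx":0,"ry":0,"rz":-0.027},
    {"x":-0.016,"y":0,"z":0.7,"rx":0,"ry":0,"rz":-0.027},
    {"x":0,"y":0,"z":0.08,"rx":0,"ry":0,"rz":0},
    {"x":0,"y":0,"z":0,"rx":0,"ry":0,"rz":0},
  ],
)

```text
clock: 25.98
tool_pos: [0.5813, -0.0407, 0.0945]
orientation: [-179.8, 0.0, -12.4]
force: [-0.7, 0.1, -3.7]
opening: 0.0619
gripper_force: 30.0
```

>>> play_rows(
  motion=[
    {"x":0,"y":0,"z":0.06,"rx":0,"ry":0,"rz":0},
    {"x":0,"y":0,"z":0,"rx":0,"ry":0,"rz":0},
  ],
)

```text
clock: 26.22
tool_pos: [0.5814, -0.0406, 0.0934]
orientation: [-179.7, -0.0, -12.4]
force: [-0.8, -1.2, -4.7]
opening: 0.062
gripper_force: 30.0
```

>>> play_rows(
  motion=[
    {"x":0,"y":0,"z":0.08,"rx":0,"ry":0,"rz":0},
    {"x":0,"y":0,"z":0.06,"rx":0,"ry":0,"rz":0},
    {"x":0,"y":0,"z":0,"rx":0,"ry":0,"rz":0},
  ],
)

```text
clock: 26.6
tool_pos: [0.5814, -0.0406, 0.0897]
orientation: [-179.7, 0.0, -12.4]
force: [-0.3, 0.2, -0.5]
opening: 0.0616
gripper_force: 30.0
```

>>> play_rows(
  motion=[
    {"x":0,"y":0,"z":0.03,"rx":0,"ry":0,"rz":0},
    {"x":0,"y":0,"z":0,"rx":0,"ry":0,"rz":0},
  ],
)

```text
clock: 26.85
tool_pos: [0.5816, -0.0406, 0.0895]
orientation: [-179.7, -0.0, -12.3]
force: [-1.8, 0.5, 5.0]
opening: 0.0618
gripper_force: 30.0
```

Contact is as predicted, so I'll release and retreat straight up.

>>> play_rows(
  fingers=1,
  motion=[
    {"x":0,"y":0,"z":0,"rx":0,"ry":0,"rz":0},
    {"x":0,"y":0,"z":0,"rx":0,"ry":0,"rz":0},
    {"x":0,"y":0,"z":0,"rx":0,"ry":0,"rz":0},
    {"x":0,"y":0,"z":0,"rx":0,"ry":0,"rz":0},
    {"x":0,"y":0,"z":0,"rx":0,"ry":0,"rz":0},
    {"x":0,"y":0,"z":-0.4,"rx":0,"ry":0,"rz":0},
    {"x":0,"y":0,"z":-0.8,"rx":0,"ry":0,"rz":0},
    {"x":0,"y":0,"z":-1,"rx":0,"ry":0,"rz":0},
    {"x":0,"y":0,"z":-1,"rx":0,"ry":0,"rz":0},
    {"x":0,"y":0,"z":-1,"rx":0,"ry":0,"rz":0},
    {"x":0,"y":0,"z":-1,"rx":0,"ry":0,"rz":0},
    {"x":0,"y":0,"z":-1,"rx":0,"ry":0,"rz":0},
    {"x":0,"y":0,"z":-1,"rx":0,"ry":0,"rz":0},
    {"x":0,"y":0,"z":-1,"rx":0,"ry":0,"rz":0},
    {"x":0,"y":0,"z":-1,"rx":0,"ry":0,"rz":0},
    {"x":0,"y":0,"z":0,"rx":0,"ry":0,"rz":0},
  ],
)

```text
clock: 28.85
tool_pos: [0.5819, -0.0418, 0.3218]
orientation: [-179.6, -0.2, -12.3]
force: [-0.5, -0.2, 0.4]
opening: 0.0878
gripper_force: 0.0
```

```bash
python3 shot.py z scene,side,wrist; python3 - <<'E'
from fin import *
import iou
o=np.zeros((600,800,3),np.uint8)
for i,n in enumerate(('scene','side')):
    S=json.load(open(f'z_{n}.json'));im=cv2.imread(f'pics/z_{n}.png')
    u=proj(S,[.59,.04,.06])[0].astype(int); x0,y0=u-[66,75]
    c=cv2.resize(im[max(y0,0):y0+150,x0:x0+132],None,fx=3,fy=3,interpolation=2); o[:c.shape[0],i*400:i*400+c.shape[1]]=c
cv2.imwrite('pics/final.png',np.clip(o*1.6,0,255).astype(np.uint8))
S=json.load(open('z_scene.json'));im=cv2.imread('pics/z_scene.png')
def V(ctr):
    u=proj(S,ctr)[0].astype(int);return iou.view(S,im,(u[0]-32,u[0]+32,u[1]-38,u[1]+38))
print('meter');iou.run([V([.57,-.04,.07])],[.539,-.032,-.218],iou.src)
print('source');iou.run([V([.60,.11,.07])],[.572,.1165,-.218],iou.src)
im0=cv2.imread('pics/scene0.png')
d=cv2.absdiff(im,im0).max(2)[185:265,340:395];print('source diff px',int((d>40).sum()))
E
```

```text
meter
xy mm [541.8 -30.9] yaw -12.1 loss 0.172
source
xy mm [573.3 114.7] yaw -10.83 loss 0.176
source diff px 0
```

View pics/final.png

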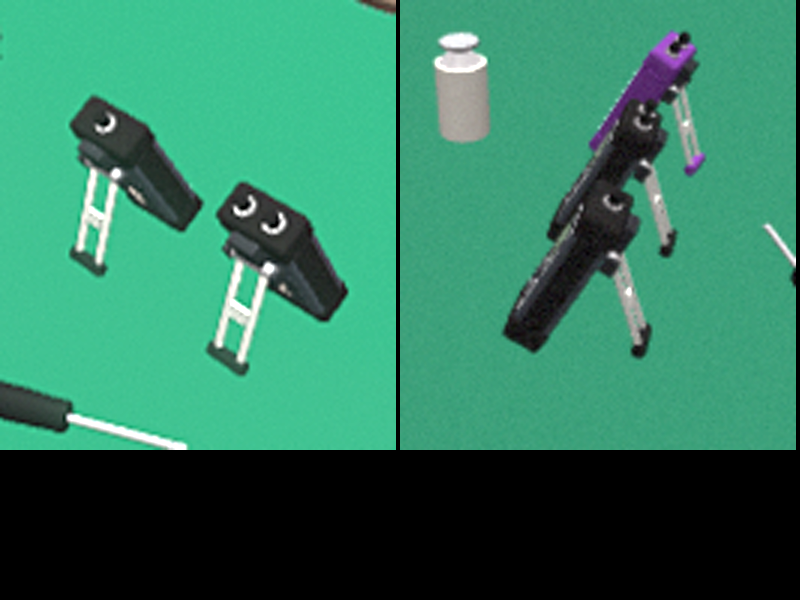

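The final picture shows the meter leaning on its open stand beside the source. It is in line within about 1 mm, the gap is about 87 mm, and the yaws match within about 1.5°. The source is unmoved.

```bash
python3 -c "
from plant import workorder
print(workorder.close_job())"
```

```text
the job is handed in; nothing more can be done
None
```

The job is handed in: the meter's stand is snapped fully open and it leans on it beside the light source, in line within about 1 mm, facing the same way within about 1.5°, with a gap of about 87 mm, and the source did not move.

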